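Free the pawl and bring down the board hold-down arm

TASK

The ratchet hold-down arm of the board jig stands propped up on its pawl. Press the pawl's thumb tab down until the pawl is right out of the teeth and stays out, then push the arm down past its teeth until its foot sits on the circuit board. Only press and push: do not lift the arm any higher, and leave the jar, spool and screwdriver where they are.

Things in the scene. Friction and masses are not known exactly. Their poses are not given: they have to be found in the camera images.
- jig: Fixed aluminium jig on a 3 mm mat; place and yaw vary. Base plate 240 (x) x 110 (y) x 12 mm, origin centre of its underside. The arm reaches to the -x end over a green circuit board (top 20 mm above origin, centred 75 mm to -x); the pawl's thumb tab is at the +x end. An upright cheek plate stands beside the mechanism at x -11..+85, y +16..+24 mm, up to 160 mm above the origin.
- press_arm (a joint): Hinge of the steel arm: rad above level. 0 = down (end stop, foot on the board); starts near 0.8. Stiff (0.5 N m, about 4 N at its pad): freed, it stays where it is left and must be pushed. With the pawl engaged its toothed wheel cannot turn down (3 teeth to pass before level); nothing stops it going up.
- pawl (a joint): Pivot of the pawl, a dark steel rocker above the toothed wheel. 0 = nose in the teeth (start); grows as the tab is pressed down; nose out of the teeth from about 0.15, right out above 0.22, stop at 0.38 rad (tab 19 mm lower). No spring: stiff pivot (0.15 N m, about 3 N at the tab), stays where it is left.
- main_hinge (a point): Centre of the arm's hinge pin: jig x = +10 mm, y = 0, 100 mm above the jig's origin. The hinge axis is the jig's y axis.
- push_pad (a point): Centre of the top face of the black push pad (34 x 34 x 6 mm) on the arm's free end, 130 mm from the hinge along the arm, 12 mm above the arm's centre line: at angle a it is, from the hinge, at jig x = -(0.130 cos a - 0.012 sin a), z = 0.130 sin a + 0.012 cos a (m). The pad ends 17 mm beyond this point; the arm is 18 mm wide, 12 mm thick.
- foot (a point): Centre of the underside of the arm's round rubber foot (28 mm diameter), on a 12 mm stem under the arm, 85 mm from the hinge; it is 80 mm below the arm's centre line and touches the board top when the arm is level.
- pawl_pivot (a point): Centre of the pawl's pivot: jig x = +70 mm, y = 0, 150 mm above the jig's origin; axis is the jig's y axis.
- tab (a point): Centre of the top face of the pawl's black thumb tab, 34 (x) x 30 (y) mm and 5 mm thick, 50 mm to +x of the pivot and 10 mm above it; nothing stands under it down to the base plate.
- flux_jar: Bystander: small lidded jar, 40 mm diameter, 50 mm high, standing loose on the -y side of the jig; origin at the centre of its underside.
- wire_spool: Bystander: grey spool, 48 mm diameter, 34 mm high, standing loose on the -y side of the jig; origin at the centre of its underside.
- screwdriver: Bystander: screwdriver 150 mm long lying loose on the +y side of the jig, along its own x; origin on its underside.

How it is judged:
By the outcome, as a careful person would: the job done as asked, in the order asked, and still so for the second after the job is handed in, with the robot touching nothing.
It also fails if it takes over 35 s, if anything falls off the work surface, if the arm or the gripper's body presses on something with over 40 N, if the wrist force passes 120 N, or if a joint passes its speed limit or range.

ROBOT

A 6-joint arm with a two-finger parallel gripper is mounted at the origin on the work surface. World frame = base frame: x ahead of the robot, y to its left, z up, the work surface at z = 0. Lengths are in mm, angles in rad, forces in N, time in s.
With the tool pointing down it reaches from about 400 to 925 mm from the base axis. Payload 12.5 kg.
Tool frame: the origin (TCP) lies midway between the tips of the shut fingers; the grasp point (between the pads) lies 19 mm behind it; z points along the fingers, y is the direction in which the jaws open and shut (so a half turn about z gives the same grasp; the last joint's range is limited). The gripper opens to 95 mm and grips with 3 to 60 N. Pads are 20 mm wide; open, the fingers measure 119 mm over their backs; the gripper's body (75 mm by 180 mm) begins 59 mm behind the grasp point.
Start: joints at [-0.106, 0.491, 1.559, -0, 1.092, -0.106], TCP at [625.017, 0.021, 214.661] pointing down, gripper open.
Joint ranges: [-3.1, 3.1], [-0.84, 2.19], [0.05, 2.79], [-1.13, 4.28], [0.06, 2.93], [-2.69, 2.69]. Speed limits (rad/s): [2.22, 2.22, 2.79, 3.14, 3.14, 3.14].

INTERFACE

Orientations are given as [roll, pitch, yaw] about the fixed x, y, z axes, in that order (R = Rz(yaw) Ry(pitch) Rx(roll)).
In Python, from cell import env gives the robot as it stands.
- The arm moves only by the tool drive_tool, never from a script. Its argument "increments" is a list of rows, each a list of 2 entries, a list of its own where there are three numbers: the shift along the tool's x, y, z as a fraction of full scale, then the turn, a rotation vector about the tool's x, y, z as a fraction of full scale. In form: [[[x, y, z], [ax, ay, az]], ...]. A call has 1 to 5 rows; each row shifts and turns the commanded pose from where the row before left it, along the tool's axes as they then stand; what a row does not reach is not made up. Full scale, the value 1, is 30 mm for a shift and 0.08 rad for a turn. A row lasts 1/12 s, in which the tool goes at most 41.7 mm and 7.16 degrees, less where a joint would pass 70% of its speed; a pose out of reach is approached as far as the arm can. A call with a number of a shift or a turn outside -1 to 1 is refused whole. A call with a gripper value outside its range is refused whole. "jaw" is the opening, from -1 (shut) to 1 (fully open), so that 0 is half open, set as the call begins (left out, the last holds). The fingers move at their own pace and stop on an object; the grip force is fixed at half the most. Time passes only in rows, so rows that do not move let the fingers close. It gives the time, the measured TCP pose, the force and the opening at its end, in the units of the state.
- env.state(): the state, without advancing time (a new reading comes with each control period).
- env.read_camera(name): name is "scene" or "side" or "wrist"; returns a dict with "pixels" (480x640x3 uint8, blue, green, red), "vertical_fov" (degrees; the focal length in pixels is half the picture's height over the tangent of half this angle, whatever the lens; pixels are square), "cx", "cy" (the principal point, pixels), "world_to_cam" (4x4, takes a point from world to camera coordinates). Camera axes: x right, y down, z forward; pixel columns grow to the right and rows downward; lengths in mm; the calibration is good to about 2 mm. The wrist camera is an equidistant fisheye: a pixel r from the principal point sees the ray r / f radians off the axis. A picture is of the moment at which its call begins. There is no depth.
- env.job_done(): hands the job in, once; it reports no verdict.
Trained networks look in a picture, given as the dict that the camera call returned (one of the last four; its "shot" number tells which), for a name from the list of things; names that differ only in an ending like _2 or _b are one class to them, and where a whole thing is asked for, a point or a joint stands for the part that bears it (a point fixed in the world has none). Each returns a list of dicts, best first, with "score" (0 to 1); they miss things now and then, are a little off and sometimes report something else, mostly with a low value. They report only what shows in the picture. A call takes as long as a camera call.
- env.boxes_of(target, picture): "point" ([x, y, z] in mm, in world coordinates, good to about 4 mm: the middle of the surface that is visible of it).
- env.tip_of(target, picture): "point" ([x, y, z] in mm, in world coordinates, good to about 4 mm: a listed point, or the origin of a listed thing).
The state is a dict: "t": time; "joints": joint angles; "qvel": joint speeds; "tau": joint torques, N m; "eef_pos": TCP position; "tcp_rot": TCP orientation; "ft_force": force on the tool from outside, world axes, zero at the start; "moment": the same for the moment, N m; "opening": opening from 0.0 (shut) to 1.0 (fully open).
Only numpy, scipy, OpenCV 4.12 (cv2) and the standard library are available. Lean on these libraries where they do the work, as an engineer would, in place of code of your own. Each camera call takes 0.05 s, during which the arm holds its last target.

## Working session

There is one attempt and no reset: what is moved stays moved. The work goes in short steps, Python scripts to look and compute and a tool call to move; the robot and the scene stay as the last step left them, time stands still between calls to the robot, and variables do not carry over. Pictures are saved under pics/ and viewed, and the job is handed in when it is done.

Besides the shell and the picture viewer there is one more tool, called after "Call:" as name(argument=value, ...), one argument or row to a line, values as JSON. drive_tool: Moves the arm, as the interface text tells. Its arguments: {"type":"object","properties":{"increments":{"type":"array","items":{"type":"array"}},"jaw":{"type":"number"}},"required":["increments"]}

```bash
ls; mkdir -p pics
cat > h.py <<'E'
from cell import env
import numpy as np, cv2
def snap(n,f):
    p=env.read_camera(n); cv2.imwrite('pics/'+f,p['pixels']); return p
def proj(p,X):
    c=np.array(p['world_to_cam'])@np.append(X,1); f=240/np.tan(np.radians(p['vertical_fov'])/2)
    return p['cx']+f*c[0]/c[2],p['cy']+f*c[1]/c[2]
E
python3 - <<'E'
from h import *
for n in ['scene','side']:
    p=snap(n,n+'0.png'); print(n,p['vertical_fov'],np.round(p['world_to_cam'],2).tolist())
    for t in ['main_hinge','push_pad','foot','pawl_pivot','tab','jig','flux_jar','wire_spool','screwdriver']:
        r=env.tip_of(t,p)
        print(t,[(np.round(d['point']).tolist(),round(d['score'],2)) for d in r[:2]])
print(env.state())
E
```

```text
pics
scene 46.35781945917785 [[0.63, 0.77, 0.0, -414.88], [0.49, -0.4, -0.78, -181.76], [-0.6, 0.5, -0.63, 1183.6], [0.0, 0.0, 0.0, 1.0]]
main_hinge [([590.0, -26.0, 102.0], 0.88)]
push_pad [([618.0, -97.0, 207.0], 0.93), ([511.0, -77.0, 2.0], 0.5)]
foot [([640.0, -130.0, 112.0], 0.88)]
pawl_pivot [([559.0, 30.0, 153.0], 0.68)]
tab [([534.0, 71.0, 163.0], 0.77)]
jig [([591.0, -35.0, 6.0], 0.82)]
flux_jar [([661.0, 84.0, 4.0], 0.65)]
wire_spool [([686.0, -11.0, 3.0], 0.76)]
screwdriver [([511.0, -76.0, 3.0], 0.94)]
side 57.553169863746895 [[-0.93, -0.37, -0.02, 578.51], [-0.24, 0.66, -0.71, 214.23], [0.27, -0.66, -0.7, 583.88], [0.0, 0.0, 0.0, 1.0]]
main_hinge [([588.0, -22.0, 103.0], 0.7)]
push_pad [([618.0, -97.0, 206.0], 0.77)]
foot [([635.0, -130.0, 112.0], 0.89)]
pawl_pivot [([560.0, 27.0, 154.0], 0.8)]
tab [([541.0, 69.0, 165.0], 0.9)]
jig [([590.0, -36.0, 5.0], 0.77)]
flux_jar [([660.0, 82.0, 1.0], 0.77)]
wire_spool [([684.0, -8.0, 8.0], 0.74), ([635.0, -132.0, 111.0], 0.41)]
screwdriver [([511.0, -66.0, 6.0], 0.74)]
{'t': 1.0, 'joints': array([-1.05582232e-01,  4.90927247e-01,  1.55890675e+00, -2.54158389e-06,
        1.09168271e+00, -1.05580626e-01]), 'qvel': array([-0.00170971, -0.00086448, -0.0015856 , -0.0003679 , -0.00197775,
        0.00031085]), 'tau': array([ 2.65197277e-04, -6.12484860e+01, -2.58429515e+01,  6.93722838e-02,
        4.44983225e-02, -9.47052604e-05]), 'eef_pos': array([6.25019172e+02, 3.11795162e-02, 2.14641681e+02]), 'tcp_rot': array([3.14151737e+00, 1.02467416e-05, 1.57079589e+00]), 'ft_force': array([ 0.20558421, -0.26432931,  0.38357788]), 'moment': array([-0.03068554, -0.03794269,  0.02031397]), 'opening': 1.0009556130294395}
```

View pics/scene0.png

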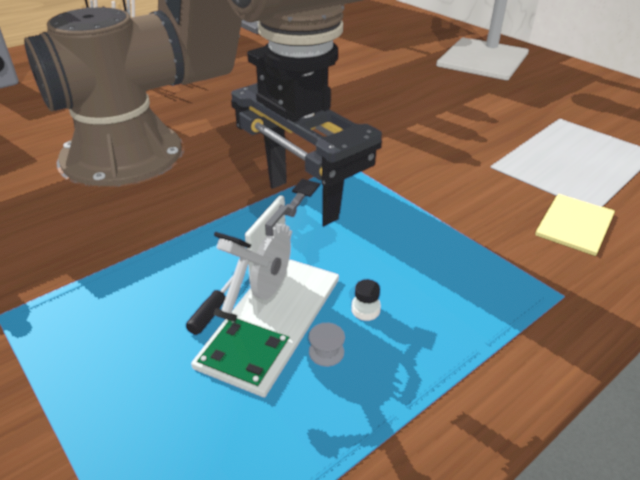

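View pics/side0.png

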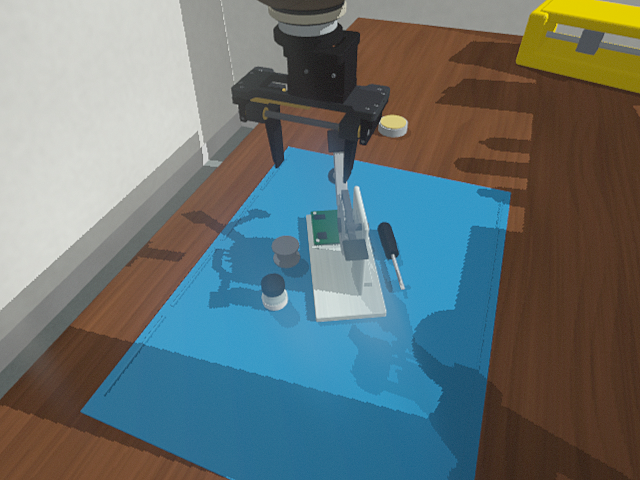

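Run:
```python
import numpy as np
from scipy.optimize import least_squares
a0=.8
def loc(a): return {'h':[10,0,100],'p':[10-(130*np.cos(a)-12*np.sin(a)),0,100+130*np.sin(a)+12*np.cos(a)],
 'f':[10-85*np.cos(a)+80*np.sin(a)*-1*-1,0,100+85*np.sin(a)-80*np.cos(a)],'v':[70,0,150],'t':[120,0,160],'j':[0,0,0]}
obs=[('h',590,-26,102),('h',588,-22,103),('p',618,-97,207),('p',618,-97,206),('v',559,30,153),('v',560,27,154),('t',534,71,163),('t',541,69,165),('j',591,-35,6),('j',590,-36,5),('f',640,-130,112),('f',635,-130,112)]
def res(q,skip='f'):
    L=loc(q[3]);c,s=np.cos(q[2]),np.sin(q[2]);r=[]
    for k,*P in obs:
        if k in skip: continue
        x,y,z=L[k]; r+=[q[0]+c*x-s*y-P[0],q[1]+s*x+c*y-P[1],z+q[4]-P[2]]
    return np.array(r)
s=least_squares(lambda q:res(q,''),[590,-35,2,.8,3],loss='soft_l1');q=s.x;print(q);print(res(q,'').reshape(-1,3).round(1))
```

```text
[591.29046245 -35.43543059   2.0344488    0.8178943    3.92866281]
[[-3.200e+00 -5.000e-01  1.900e+00]
 [-1.200e+00 -4.500e+00  9.000e-01]
 [ 4.700e+00 -1.200e+00 -0.000e+00]
 [ 4.700e+00 -1.200e+00  1.000e+00]
 [ 1.000e+00 -2.800e+00  9.000e-01]
 [-0.000e+00  2.000e-01 -1.000e-01]
 [ 3.600e+00  9.000e-01  9.000e-01]
 [-3.400e+00  2.900e+00 -1.100e+00]
 [ 3.000e-01 -4.000e-01 -2.100e+00]
 [ 1.300e+00  6.000e-01 -1.100e+00]
 [-5.330e+01  1.037e+02 -7.000e-01]
 [-4.830e+01  1.037e+02 -7.000e-01]]
```

```bash
cat > fit.py <<'E'
import numpy as np
from scipy.optimize import least_squares
def loc(a,ph=0): 
    c,s=np.cos(a),np.sin(a)
    return {'h':[10,0,100],'p':[10-(130*c-12*s),0,100+130*s+12*c],'f':[10-85*c-80*s,0,100+85*s-80*c],'v':[70,0,150],'t':[120,0,160],'j':[0,0,0]}
def W(q,L):
    c,s=np.cos(q[2]),np.sin(q[2]);x,y,z=L
    return np.array([q[0]+c*x-s*y,q[1]+s*x+c*y,z+3])
obs=[('h',590,-26,102),('h',588,-22,103),('p',618,-97,207),('p',618,-97,206),('v',559,30,153),('v',560,27,154),('t',534,71,163),('t',541,69,165),('j',591,-35,6),('j',590,-36,5),('f',640,-130,112),('f',635,-130,112)]
def res(q):
    L=loc(q[3]); return np.concatenate([W(q,L[k])-P for k,*P in obs])
q=least_squares(res,[590,-35,2,.8],loss='soft_l1').x
E
python3 - <<'E'
from fit import *
from h import *
print(q,res(q).reshape(-1,3).round(1).tolist())
for k,v in loc(q[3]).items(): print(k,W(q,v).round(1))
for n in ['scene','side']:
    p=env.read_camera(n);im=p['pixels'].copy()
    L=loc(q[3]); pts=list(L.values())+[[x,y,12] for x in(-120,120) for y in(-55,55)]+[[120+i,j,160] for i in(-17,17) for j in(-15,15)]
    for v in pts:
        u=proj(p,W(q,v)); cv2.circle(im,(int(round(u[0])),int(round(u[1]))),2,(0,0,255),-1)
    x0,y0=(150,150) if n=='scene' else (220,120)
    cv2.imwrite(f'pics/{n}_ov.png',cv2.resize(im[y0:y0+260,x0:x0+240],None,fx=2.3,fy=2.3))
E
```

```text
[590.418131   -35.16378542   2.02684384   0.83188358] [[-4.0, -0.2, 1.0], [-2.0, -4.2, 0.0], [2.7, 0.2, 0.2], [2.7, 0.2, 1.2], [0.6, -2.3, 0.0], [-0.4, 0.7, -1.0], [3.6, 1.6, 0.0], [-3.4, 3.6, -2.0], [-0.6, -0.2, -3.0], [0.4, 0.8, -2.0], [-2.7, -0.7, -0.0], [2.3, -0.7, -0.0]]
h [586.  -26.2 103. ]
p [620.7 -96.8 207.2]
f [ 637.3 -130.7  112. ]
v [559.6  27.7 153. ]
t [537.6  72.6 163. ]
j [590.4 -35.2   3. ]
```

View pics/scene_ov.png

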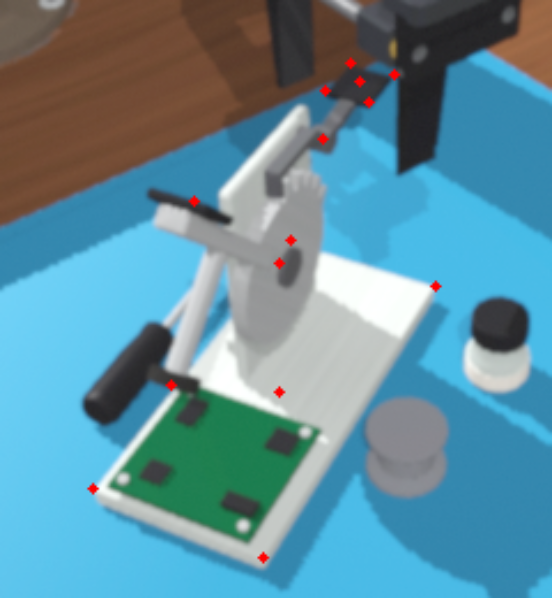

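View pics/side_ov.png

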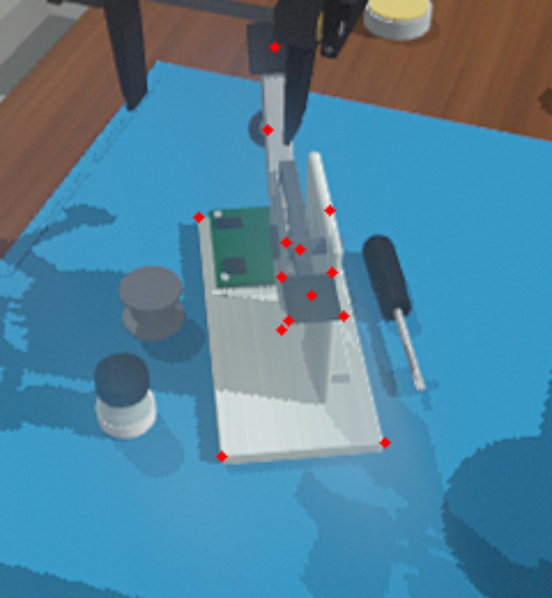

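Call:
drive_tool(
  increments=[
    [[0.49,-0.585,0],[0,0,-0.95]],
    [[0.49,-0.585,0],[0,0,0]],
    [[0.49,-0.585,0],[0,0,0]],
    [[0.49,-0.585,0],[0,0,0]],
    [[0.49,-0.585,0],[0,0,0]],
  ],
  jaw=-1,
)

```text
t: 1.52
eef_pos: [532.1, 68.5, 214.7]
tcp_rot: [3.141, -0.0, 1.647]
ft_force: [-0.3, -0.6, 0.1]
opening: 0.711
```

Call:
drive_tool(
  increments=[
    [[0,0,0],[0,0,-0.95]],
    [[0,0,0],[0,0,-0.95]],
    [[0,0,0],[0,0,-0.95]],
    [[0,0,0],[0,0,-0.95]],
    [[0,0,0],[0,0,-0.95]],
  ],
)

```text
t: 1.93
eef_pos: [533.0, 68.1, 214.8]
tcp_rot: [3.141, 0.0, 2.031]
ft_force: [-1.1, 0.1, 0.0]
opening: 0.355
```

Call:
drive_tool(
  increments=[
    [[0,0,0],[0,0,0]],
    [[0,0,0],[0,0,0]],
  ],
)

```text
t: 2.1
eef_pos: [533.0, 68.0, 214.7]
tcp_rot: [3.141, 0.0, 2.024]
ft_force: [-0.0, -0.3, -0.2]
opening: 0.218
```

Call:
drive_tool(
  increments=[
    [[0.1,0.206,0],[0,0,0]],
    [[0,0,0.5],[0,0,0]],
    [[0,0,0.5],[0,0,0]],
    [[0,0,0.4],[0,0,0]],
    [[0,0,0],[0,0,0]],
  ],
)

```text
t: 2.52
eef_pos: [536.6, 73.7, 170.7]
tcp_rot: [-3.139, -0.001, 2.025]
ft_force: [-0.0, 0.2, 0.3]
opening: 0.002
```

Run:
```python
from h import *
s=env.state();print(s['eef_pos'],s['tcp_rot'],s['opening'])
ims=[]
for n,(x0,y0) in {'scene':(180,80),'side':(240,140)}.items():
    p=env.read_camera(n);ims.append(cv2.resize(p['pixels'][y0:y0+200,x0:x0+200],(400,400)))
cv2.imwrite('pics/a1.png',np.hstack(ims))
```

```text
[536.62484916  73.7200936  170.67445083] [-3.13878356e+00 -1.35640098e-03  2.02507607e+00] 0.0021315507410095145
```

View pics/a1.png

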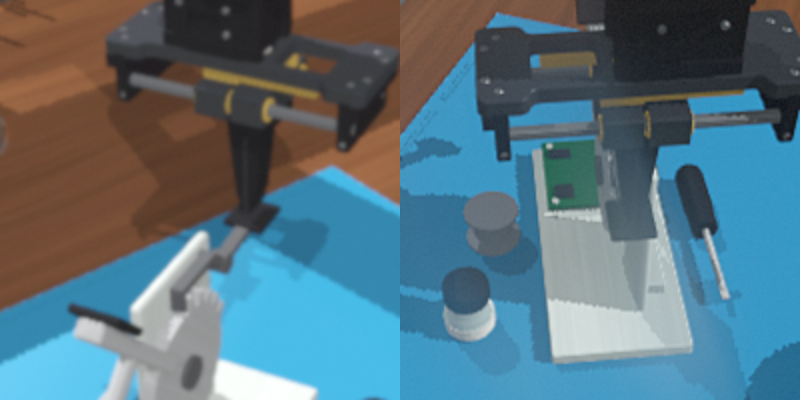

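The shut fingertips are centred just above the tab (left pane around 250,205). Now I press.

Call:
drive_tool(
  increments=[
    [[0,0,0.15],[0,0,0]],
    [[0,0,0.15],[0,0,0]],
    [[0,0,0.1],[0,0,0]],
    [[0,0,0.1],[0,0,0]],
    [[0,0,0],[0,0,0]],
  ],
)

```text
t: 3.03
eef_pos: [537.2, 73.7, 157.4]
tcp_rot: [3.141, -0.0, 2.027]
ft_force: [-0.2, 1.9, 2.4]
opening: 0.005
```

Call:
drive_tool(
  increments=[
    [[0,0,0.07],[0,0,0]],
    [[0,0,0.07],[0,0,0]],
    [[0,0,0.07],[0,0,0]],
    [[0,0,0],[0,0,0]],
  ],
)

```text
t: 3.37
eef_pos: [537.2, 73.5, 151.0]
tcp_rot: [-3.141, -0.0, 2.027]
ft_force: [-0.1, 2.9, 2.5]
opening: 0.003
```

Call:
drive_tool(
  increments=[
    [[0,0,0.05],[0,0,0]],
    [[0,0,0.03],[0,0,0]],
    [[0,0,0],[0,0,0]],
  ],
)

```text
t: 3.62
eef_pos: [537.3, 73.3, 148.8]
tcp_rot: [-3.142, 0.0, 2.027]
ft_force: [-1.2, 2.7, 1.5]
opening: 0.005
```

Call:
drive_tool(
  increments=[
    [[0,0,-0.5],[0,0,0]],
    [[0,0,-1],[0,0,0]],
    [[0,0,-1],[0,0,0]],
    [[0,0,-0.5],[0,0,0]],
    [[0,0,0],[0,0,0]],
  ],
)

```text
t: 4.03
eef_pos: [538.4, 73.0, 242.1]
tcp_rot: [3.137, 0.003, 2.027]
ft_force: [0.2, -0.0, -0.7]
opening: 0.004
```

Run:
```python
from h import *
s=env.state();print(s['eef_pos'],s['tcp_rot'],s['opening'])
ims=[]
for n,(x0,y0) in {'scene':(180,150),'side':(240,180)}.items():
    p=env.read_camera(n);ims.append(cv2.resize(p['pixels'][y0:y0+130,x0:x0+130],(400,400)))
    for t in ['tab','push_pad','foot']:
        print(n,t,[(np.round(d['point'],1).tolist(),round(d['score'],2)) for d in env.tip_of(t,p)[:1]])
cv2.imwrite('pics/a2.png',np.hstack(ims))
```

```text
[538.42770338  73.04142136 242.08428193] [3.13696486e+00 2.96483143e-03 2.02672122e+00] 0.003563590040485792
scene tab [([664.8, 85.0, 3.0], 0.67)]
scene push_pad [([618.9, -99.1, 207.0], 0.75)]
scene foot [([637.9, -134.2, 112.2], 0.61)]
side tab [([534.6, 71.8, 146.5], 0.61)]
side push_pad [([619.9, -100.8, 208.5], 0.94)]
side foot [([632.9, -132.3, 112.5], 0.6)]
```

View pics/a2.png

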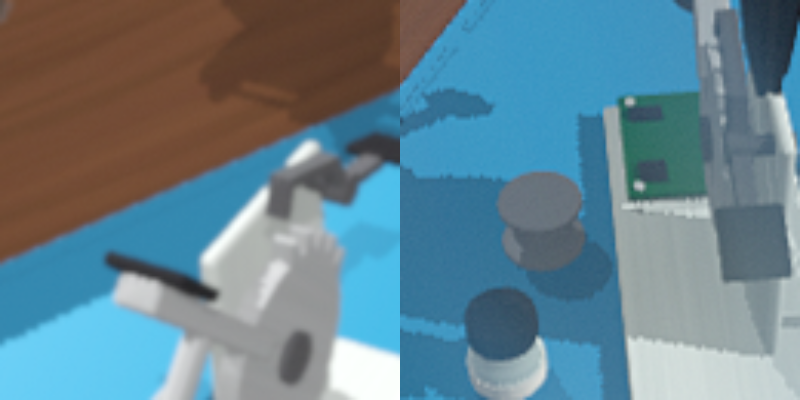

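The tab is about 16.5 mm lower, so the pawl is at about 0.33 rad. The picture shows its nose well clear of the teeth and the arm unmoved. Next I plan the push.

```bash
cat > plan.py <<'E'
from fit import *
from scipy.spatial.transform import Rotation as R
def pose(a,gap,tilt,r=128,y=0):
    c,s=np.cos(a),np.sin(a)
    L=np.array([10-r*c+(12+gap)*s,y,100+r*s+(12+gap)*c])
    return W(q,L), R.from_euler('xyz',[np.pi,0,q[2]])*R.from_rotvec([0,-tilt,0])
def rows(P0,R0,poses):
    for P,Rt in poses:
        d=R0.inv().apply(P-P0)/30; w=(R0.inv()*Rt).as_rotvec()/.08
        print(P.round(1),d.round(3).tolist(),w.round(3).tolist()); P0,R0=P,Rt
E
python3 - <<'E'
from plan import *
from h import *
s=env.state(); P0=s['eef_pos'];R0=R.from_euler('xyz',s['tcp_rot'])
rows(P0,R0,[pose(.83,20,.64)])
print('push')
al=[.83,.8,.7,.6,.5,.4,.3,.2,.1,.05,0]
P,Rt=pose(.83,20,.64)
rows(P,Rt,[pose(a,0 if i else 5,.8*a) for i,a in enumerate(al)])
E
```

```text
[613.7 -82.5 219.1] [-5.791, 0.006, 0.631] [-0.016, -8.007, 0.004]
push
[618.5 -92.5 208.9] [-0.094, -0.0, 0.491] [0.0, -0.3, 0.0]
[621.5 -98.5 203.2] [-0.059, 0.0, 0.289] [-0.0, 0.3, -0.0]
[ 625.7 -107.1  194.6] [-0.087, -0.0, 0.42] [0.0, 1.0, -0.0]
[ 629.6 -114.9  185.2] [-0.078, 0.0, 0.421] [0.0, 1.0, 0.0]
[ 633.  -121.9  174.9] [-0.07, 0.0, 0.423] [-0.0, 1.0, -0.0]
[ 635.9 -127.8  163.9] [-0.061, 0.0, 0.424] [0.0, 1.0, 0.0]
[ 638.3 -132.8  152.3] [-0.053, -0.0, 0.425] [0.0, 1.0, 0.0]
[ 640.2 -136.7  140.2] [-0.044, 0.0, 0.426] [0.0, 1.0, 0.0]
[ 641.6 -139.5  127.7] [-0.036, -0.0, 0.427] [-0.0, 1.0, -0.0]
[ 642.1 -140.4  121.4] [-0.019, -0.0, 0.213] [0.0, 0.5, 0.0]
[ 642.4 -141.1  115. ] [-0.017, 0.0, 0.214] [0.0, 0.5, 0.0]
```

Call:
drive_tool(
  increments=[
    [[-0.9,0,0],[0,0,0]],
    [[-1,0,0],[0,0,0]],
    [[-1,0,0],[0,0,0]],
    [[-1,0,0],[0,0,0]],
    [[-0.9,0,0],[0,0,0]],
  ],
)

```text
t: 4.85
eef_pos: [601.2, -57.4, 238.4]
tcp_rot: [-3.141, -0.0, 2.027]
ft_force: [0.4, 0.1, -0.3]
opening: 0.007
```

Call:
drive_tool(
  increments=[
    [[0,0,0],[0,-1,0]],
    [[0,0,0],[0,-1,0]],
    [[0,0,0],[0,-1,0]],
    [[0,0,0],[0,-1,0]],
    [[0,0,0],[0,-1,0]],
  ],
)

```text
t: 5.27
eef_pos: [600.8, -55.8, 238.8]
tcp_rot: [3.141, 0.403, 2.027]
ft_force: [-0.3, -1.0, -0.3]
opening: 0.01
```

Call:
drive_tool(
  increments=[
    [[0,0,0],[0,-1,0]],
    [[0,0,0],[0,-1,0]],
    [[0,0,0],[0,-1,0]],
    [[0,0,0],[0,0,0]],
    [[0,0,0],[0,0,0]],
  ],
)

```text
t: 5.68
eef_pos: [600.4, -55.0, 238.1]
tcp_rot: [-3.14, 0.637, 2.029]
ft_force: [0.4, 0.2, -0.1]
opening: 0.004
```

Run:
```python
from plan import *
from h import *
s=env.state(); P0=s['eef_pos'];R0=R.from_euler('xyz',s['tcp_rot'])
print(P0,s['t'])
rows(P0,R0,[pose(.83,20,.64),pose(.83,5,.64)])
```

```text
[600.42035292 -55.04228631 238.14710114] 5.6833
[613.7 -82.5 219.1] [-0.439, -0.008, 1.117] [-0.006, -0.037, 0.027]
[618.5 -92.5 208.9] [-0.094, -0.0, 0.491] [0.0, 0.0, 0.0]
```

Call:
drive_tool(
  increments=[
    [[-0.22,0,0.56],[0,0,0]],
    [[-0.22,0,0.56],[0,0,0]],
    [[-0.1,0,0.49],[0,0,0]],
    [[0,0,0],[0,0,0]],
  ],
)

```text
t: 6.02
eef_pos: [619.2, -95.5, 208.2]
tcp_rot: [-3.14, 0.638, 2.025]
ft_force: [-0.6, 0.8, 0.3]
opening: 0.004
```

Run:
```python
from plan import *
from h import *
s=env.state(); P0=s['eef_pos'];R0=R.from_euler('xyz',s['tcp_rot'])
print(P0,s['ft_force'],s['t'])
al=[.8,.7,.6,.5,.4,.3,.2,.1,.05,0]
rows(P0,R0,[pose(a,0,.8*a) for i,a in enumerate(al)])
ims=[]
for n,(x0,y0) in {'scene':(160,150),'side':(260,80)}.items():
    p=env.read_camera(n);ims.append(cv2.resize(p['pixels'][y0:y0+150,x0:x0+150],(400,400)))
cv2.imwrite('pics/a3.png',np.hstack(ims))
```

```text
[619.23612309 -95.51701042 208.222601  ] [-0.56667796  0.80748247  0.33335646] 6.0167
[621.5 -98.5 203.2] [0.001, 0.024, 0.208] [-0.034, -0.028, -0.016]
[ 625.7 -107.1  194.6] [-0.087, -0.0, 0.42] [0.0, 1.0, -0.0]
[ 629.6 -114.9  185.2] [-0.078, 0.0, 0.421] [0.0, 1.0, 0.0]
[ 633.  -121.9  174.9] [-0.07, 0.0, 0.423] [-0.0, 1.0, -0.0]
[ 635.9 -127.8  163.9] [-0.061, 0.0, 0.424] [0.0, 1.0, 0.0]
[ 638.3 -132.8  152.3] [-0.053, -0.0, 0.425] [0.0, 1.0, 0.0]
[ 640.2 -136.7  140.2] [-0.044, 0.0, 0.426] [0.0, 1.0, 0.0]
[ 641.6 -139.5  127.7] [-0.036, -0.0, 0.427] [-0.0, 1.0, -0.0]
[ 642.1 -140.4  121.4] [-0.019, -0.0, 0.213] [0.0, 0.5, 0.0]
[ 642.4 -141.1  115. ] [-0.017, 0.0, 0.214] [0.0, 0.5, 0.0]
```

View pics/a3.png

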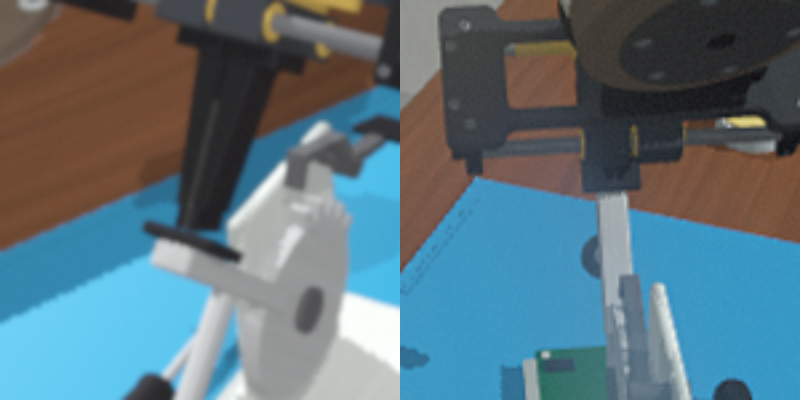

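The fingers are square over the pad (left pane 195,230). Pushing in half-steps.

Call:
drive_tool(
  increments=[
    [[0,0,0.21],[0,0,0]],
    [[-0.045,0,0.21],[0,0.5,0]],
    [[-0.045,0,0.21],[0,0.5,0]],
    [[-0.04,0,0.21],[0,0.5,0]],
    [[-0.04,0,0.21],[0,0.5,0]],
  ],
)

```text
t: 6.53
eef_pos: [628.8, -112.6, 187.1]
tcp_rot: [3.14, 0.478, 2.027]
ft_force: [-1.5, 1.4, 3.2]
opening: 0.004
```

Call:
drive_tool(
  increments=[
    [[-0.035,0,0.21],[0,0.5,0]],
    [[-0.035,0,0.21],[0,0.5,0]],
    [[-0.03,0,0.21],[0,0.5,0]],
    [[-0.03,0,0.21],[0,0.5,0]],
  ],
)

```text
t: 6.87
eef_pos: [635.3, -125.3, 166.1]
tcp_rot: [3.14, 0.319, 2.027]
ft_force: [-0.7, -0.5, 4.6]
opening: 0.003
```

Run:
```python
from plan import *
from h import *
s=env.state(); P0=s['eef_pos'];R0=R.from_euler('xyz',s['tcp_rot'])
print(P0,s['tcp_rot'],s['ft_force'],s['t'])
al=[.4,.3,.2,.1,.05,0]
rows(P0,R0,[pose(a,0,.8*a) for i,a in enumerate(al)])
ims=[]
for n,(x0,y0) in {'scene':(160,180),'side':(260,80)}.items():
    p=env.read_camera(n);ims.append(cv2.resize(p['pixels'][y0:y0+150,x0:x0+150],(400,400)))
cv2.imwrite('pics/a4.png',np.hstack(ims))
```

```text
[ 635.26986958 -125.30810869  166.05458649] [3.13976716 0.3191543  2.02709457] [-0.65055735 -0.46740918  4.64282952] 6.8667
[ 635.9 -127.8  163.9] [-0.058, -0.019, 0.095] [0.024, -0.011, 0.003]
[ 638.3 -132.8  152.3] [-0.053, -0.0, 0.425] [0.0, 1.0, 0.0]
[ 640.2 -136.7  140.2] [-0.044, 0.0, 0.426] [0.0, 1.0, 0.0]
[ 641.6 -139.5  127.7] [-0.036, -0.0, 0.427] [-0.0, 1.0, -0.0]
[ 642.1 -140.4  121.4] [-0.019, -0.0, 0.213] [0.0, 0.5, 0.0]
[ 642.4 -141.1  115. ] [-0.017, 0.0, 0.214] [0.0, 0.5, 0.0]
```

View pics/a4.png

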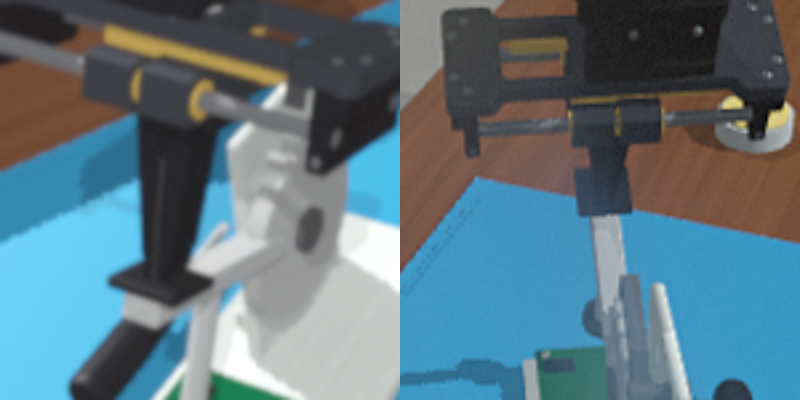

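The arm is going down freely at about 4.6 N. Continuing.

Call:
drive_tool(
  increments=[
    [[-0.05,-0.01,0.1],[0,0,0]],
    [[-0.027,0,0.21],[0,0.5,0]],
    [[-0.027,0,0.21],[0,0.5,0]],
    [[-0.022,0,0.21],[0,0.5,0]],
    [[-0.022,0,0.21],[0,0.5,0]],
  ],
)

```text
t: 7.38
eef_pos: [639.7, -135.4, 139.6]
tcp_rot: [3.141, 0.16, 2.028]
ft_force: [-0.5, 0.7, 3.1]
opening: 0.005
```

Call:
drive_tool(
  increments=[
    [[-0.018,0,0.21],[0,0.5,0]],
    [[-0.018,0,0.21],[0,0.5,0]],
    [[-0.015,0,0.15],[0,0.5,0]],
    [[0,0,0],[0,0.5,0]],
  ],
)

```text
t: 7.72
eef_pos: [641.2, -138.9, 122.0]
tcp_rot: [-3.141, -0.001, 2.027]
ft_force: [-0.5, -0.0, 1.1]
opening: 0.006
```

Call:
drive_tool(
  increments=[
    [[0,0,0.1],[0,0,0]],
    [[0,0,0.07],[0,0,0]],
    [[0,0,0],[0,0,0]],
  ],
)

```text
t: 7.97
eef_pos: [641.1, -139.0, 117.1]
tcp_rot: [-3.141, 0.002, 2.027]
ft_force: [-0.3, -0.8, -0.6]
opening: 0.005
```

Call:
drive_tool(
  increments=[
    [[0,0,0.03],[0,0,0]],
    [[0,0,0],[0,0,0]],
  ],
)

```text
t: 8.13
eef_pos: [641.0, -138.9, 116.5]
tcp_rot: [-3.141, 0.001, 2.027]
ft_force: [0.5, -0.9, 0.5]
opening: 0.009
```

Call:
drive_tool(
  increments=[
    [[0,0,0.02],[0,0,0]],
    [[0,0,0],[0,0,0]],
  ],
)

```text
t: 8.3
eef_pos: [641.1, -139.0, 115.9]
tcp_rot: [-3.141, 0.0, 2.027]
ft_force: [-0.4, 0.6, 2.2]
opening: 0.005
```

Call:
drive_tool(
  increments=[
    [[0,0,0.03],[0,0,0]],
    [[0,0,0],[0,0,0]],
  ],
)

```text
t: 8.47
eef_pos: [641.1, -139.0, 115.3]
tcp_rot: [-3.142, -0.0, 2.027]
ft_force: [-0.5, 0.9, 5.0]
opening: 0.004
```

Call:
drive_tool(
  increments=[
    [[0,0,0.02],[0,0,0]],
    [[0,0,0],[0,0,0]],
  ],
)

```text
t: 8.63
eef_pos: [641.1, -139.1, 115.2]
tcp_rot: [3.141, 0.0, 2.027]
ft_force: [-2.3, 0.7, 9.7]
opening: 0.008
```

Call:
drive_tool(
  increments=[
    [[0,0,0.02],[0,0,0]],
    [[0,0,0],[0,0,0]],
  ],
)

```text
t: 8.8
eef_pos: [641.2, -139.1, 115.2]
tcp_rot: [3.141, 0.0, 2.027]
ft_force: [-5.3, 1.3, 15.0]
opening: 0.002
```

Hard stop at z = 115.2 mm (115.0 expected when the arm is level), with the force rising. I'll press slightly more, then retreat straight up.

Call:
drive_tool(
  increments=[
    [[0,0,0.02],[0,0,0]],
    [[0,0,0],[0,0,0]],
    [[0,0,-0.2],[0,0,0]],
    [[0,0,-1],[0,0,0]],
    [[0,0,-1],[0,0,0]],
  ],
)

```text
t: 9.22
eef_pos: [640.4, -138.9, 178.5]
tcp_rot: [-3.139, -0.003, 2.027]
ft_force: [-0.3, -0.3, 0.0]
opening: 0.004
```

Call:
drive_tool(
  increments=[
    [[0,0,-1],[0,0,0]],
    [[0,0,-1],[0,0,0]],
    [[-1,0,0],[0,0,0]],
    [[-1,0,0],[0,0,0]],
    [[0,0,0],[0,0,0]],
  ],
)

```text
t: 9.63
eef_pos: [668.9, -196.9, 239.0]
tcp_rot: [3.141, 0.002, 2.025]
ft_force: [0.4, -0.3, -0.1]
opening: 0.008
```

Run:
```python
from h import *
from fit import *
s=env.state();print(s['eef_pos'],s['ft_force'],s['t'])
L=loc(0)
for k in 'pf': print(k,W(q,L[k]).round(1))
ims=[]
for n,(x0,y0) in {'scene':(180,180),'side':(250,130)}.items():
    p=env.read_camera(n);ims.append(cv2.resize(p['pixels'][y0:y0+190,x0:x0+190],(400,400)))
    for t in ['tab','push_pad','foot','flux_jar','wire_spool','screwdriver']:
        print(n,t,[(np.round(d['point'],1).tolist(),round(d['score'],2)) for d in env.tip_of(t,p)[:1]])
cv2.imwrite('pics/a5.png',np.hstack(ims))
```

```text
[ 668.857185   -196.86261391  239.00603904] [ 0.39200616 -0.25538976 -0.07079976] 9.6333
p [ 643.3 -142.9  115. ]
f [ 623.4 -102.5   23. ]
scene tab [([531.5, 69.0, 144.7], 0.67)]
scene push_pad [([642.5, -143.1, 113.8], 0.94)]
scene foot [([625.2, -102.4, 22.5], 0.67)]
scene flux_jar [([664.7, 85.6, 3.7], 0.84)]
scene wire_spool [([686.4, -11.8, 3.3], 0.69)]
scene screwdriver [([513.3, -73.1, 4.2], 0.92)]
side tab [([539.3, 67.2, 144.9], 0.78)]
side push_pad [([642.0, -143.1, 115.5], 0.61)]
side foot [([621.6, -103.2, 22.0], 0.85)]
side flux_jar [([662.1, 81.3, 1.3], 0.56)]
side wire_spool [([686.2, -7.5, 5.5], 0.91)]
side screwdriver [([510.1, -68.8, 5.8], 0.66)]
```

View pics/a5.png

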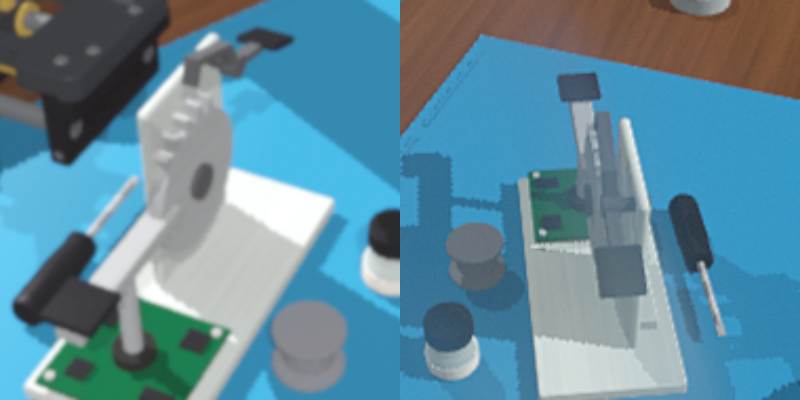

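The foot sits on the board (left pane 133,350), the arm is level, the pawl is out, the bystanders haven't moved, and the robot is clear.

```bash
python3 -c "
from cell import env
print(env.job_done())"
```

```text
the job is handed in; nothing more can be done
None
```

The arm is down with its foot on the circuit board and the pawl out of the teeth. I handed the job in at about 10 s of robot time.

- **Pawl:** I pressed the tab down with the shut fingers and then left it. Its measured height went from about 163 mm to about 145–146 mm, which is roughly 0.33 rad. The pictures show the nose clear of the teeth, and it was still out at the last look.
- **Arm:** I pushed the pad down along its arc at 3–5 N. It came to a hard stop at 115.2 mm, against 115.0 mm expected when level, and the last reading there was 15 N.
- **Last checks:** With the gripper withdrawn, both cameras put the foot at about 22–23 mm (board top 23 mm) and the pad at 114–115.5 mm. The jar, spool and screwdriver were unmoved to within the networks' few-millimetre accuracy.
- **Failed or disagreeing checks:** After the tab press, the scene camera's network took the jar for the tab. I used the side camera's reading and the picture instead.

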